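# Clamp the housing half and press its finned cover home on the dowels

## Task

First wind the handwheel of the clamping fixture clockwise (seen from above) until the sliding jaw grips the lower housing half firmly against the fixed jaw. Then take the finned cover, fit it over the two dowels and press it down fully home against the spring contacts, all round flush on the rim, and finish while still holding it pressed shut (do not let go: somebody else drives the screws). Leave the screwdriver, the calliper and the screw tray where they are.

Things in the scene. Friction and masses are not known exactly. Their poses are not given: they have to be found in the camera images.
- fixture: clamping fixture bolted to the bench, base plate 150 x 275 x 12 mm. y runs along the jaw travel, from handwheel to fixed jaw; z up. Origin: on the bench, under the middle of the lower half once clamped. Two rails, tops 26 mm above the bench, carry the lower half. Fixed jaw face at y = +35 mm; jaw tops 44 to 48 mm above the bench. Handwheel axis at x = 0, y = -150 mm.
- fixed_jaw: the fixed jaw at the +y end of the fixture: a dark steel block with a bright face 112 mm wide. It shares the fixture's origin and axes; its gripping face is at y = +35 mm, its top at 46 mm.
- jaw: sliding jaw, dark steel, 112 mm wide, bright gripping face towards the fixture's +y, toothed rack behind. Origin: lower edge of that face, mid-width, 26 mm above the bench. It moves along the fixture's y by 4 mm per rad (25 mm per turn) of the handwheel, from y = -69 to -31 mm; with the 70 mm wide lower half clamped it stands at about y = -35 mm.
- handwheel (a joint): handwheel angle in rad, 0 to 9.5, growing clockwise seen from above, which closes the jaw. It stays where left (friction: 3 N at the handle, 6 N at 0.1 m/s). It stops at about 8.5 rad, when the lower half, pushed along by the jaw, is caught against the fixed jaw; push 5 to 10 N more at the handle to clamp firmly. Friction keeps the clamping force after letting go.
- wheel_axis (a point): point on the upright axis of the black disc handwheel (96 mm across, top face 76 mm above the bench), at the grip height of its handle, 102 mm above the bench
- crank_grip (a point): middle of the crank handle, 102 mm above the bench: an upright round black handle, 17 mm across and 38 mm tall (80 to 118 mm above the bench), 40 mm from the wheel's axis. It revolves freely on its own pin: pinch it from above and lead it round the axis without turning the gripper.
- lower_half: lower half of an aluminium housing: open trough 120 (x) x 70 (y) x 30 mm, 0.45 kg, loose on the rails; two round sockets stick out 9 mm at its -x end. Origin: centre of the underside; flat rim 30 mm above. Two 8 mm dowels, 13 mm tall over the rim (last 4 mm tapered), at (x, y) = (-48, -25), (48, 10) mm. Sprung contact pins in the middle stand 3 mm over the rim, pushing up 5 N, 8 N when down.
- cover: finned aluminium cover, 0.17-0.35 kg, flat on the bench, fins up. Flange 120 (x) x 70 (y) x 8 mm, 9.5 mm holes through it at (x, y) = (-48, -25), (48, 10) mm; fin block 70 (x) x 44 (y) mm from 8 to 34 mm high: grip it across y. Origin: centre of the underside, axes as the lower half's when fitted (x within 0.75 rad of it at first). Home: 30 mm above the lower half's origin; unpressed 33 mm.
- cover_end (a point): middle of the edge of the cover's underside at its -x end
- lower_end (a point): middle of the rim's outer edge at the -x end of the lower half (the end with the sockets); point cover_end comes to lie here
- screw_tray: bystander: open grey parts tray, 70 x 110 x 20 mm, origin at the centre of its underside
- driver: bystander: screwdriver with a yellow handle, 209 mm long, lying on the bench
- calliper: bystander: calliper, 200 mm long, lying on the bench

How it is judged:
On the way, in this order (a step that is already met when the one before it is completed fails the run):
1. the lower half is clamped between both jaws while the cover is still off it (contact force between each of jaw, fixed_jaw and lower_half above 6 N and horizontal distance between cover and lower_half above 0.03 m), for 0.2 s.
2. the cover is over both dowels, right way round, and within 4.5 mm of being home (horizontal distance between cover and lower_half below 0.003 m and angle between the x axis of cover and the x axis of lower_half, either way round below 0.05 rad and angle between the z axis of cover and the z axis of lower_half, either way round below 0.05 rad and distance between cover_end and lower_end below 0.02 m and z of cover in the frame of lower_half below 0.0345 m), for 0.05 s.
At the end, for the whole second after the job is handed in: Lower half still clamped (over 4 N at each jaw); cover on both dowels the right way round (centres within 3 mm, axes within 0.05 rad), within 1.2 mm of home at its middle and 1.8 mm at its socket end, bearing on the lower half with over 6 N, still, with the robot holding it down (contact force between each of jaw, fixed_jaw and lower_half above 4 N and horizontal distance between cover and lower_half below 0.003 m and angle between the x axis of cover and the x axis of lower_half, either way round below 0.05 rad and angle between the z axis of cover and the z axis of lower_half, either way round below 0.05 rad and distance between cover_end and lower_end below 0.02 m and z of cover in the frame of lower_half below 0.0312 m and z of cover_end in the frame of lower_half between 0.0282 and 0.0318 m and contact force between cover and lower_half above 6 N and contact force between any of the fingers, the arm and cover above 3 N and linear speed of cover below 0.02 m/s); the arm keeps its last pose, push and grip.
It fails at once if the tray is pushed more than 3 cm from its place (distance of screw_tray from where it was at the start of the episode above 0.03 m).
It fails at once if the screwdriver is pushed more than 3 cm from its place (distance of driver from where it was at the start of the episode above 0.03 m).
It fails at once if the calliper is pushed more than 3 cm from its place (distance of calliper from where it was at the start of the episode above 0.03 m).
It also fails if it takes over 72 s, if anything falls off the work surface, if the arm or the gripper's body presses on something with over 40 N, if the wrist force passes 120 N, or if a joint passes its speed limit or range.

## Robot

A 6-joint arm with a two-finger parallel gripper is mounted at the origin on a cart in front of the work surface, level with it; the furniture and walls round the work are solid. World frame = base frame: x ahead of the robot, y to its left, z up, the work surface at z = 0. Lengths are in m, angles in rad, forces in N, time in s.
With the tool pointing down it reaches from about 0.375 to 0.975 m from the base axis. Payload 3.8 kg.
Tool frame: the origin (TCP) lies midway between the tips of the shut fingers; the grasp point (between the pads) lies 19 mm behind it; z points along the fingers, y is the line along which they close (so a half turn about z gives the same grasp; the last joint's range is limited). The gripper opens to 88 mm and grips with 3 to 60 N. Pads are 18 mm wide; open, the fingers measure 123 mm over their backs; the gripper's body (75 mm by 187 mm) begins 45 mm behind the grasp point.
Start: joints at [1.088, 0.264, 1.604, -0, 1.274, -0.037], TCP at [0.291, 0.609, 0.208] pointing down, gripper open.
Joint ranges: [-2.63, 2.63], [-0.94, 2.18], [0.31, 2.57], [-1.31, 4.45], [0, 2.66], [-2.55, 2.55]. Speed limits (rad/s): [2.57, 2.57, 3.14, 3.14, 3.14, 3.14].

## Interface

Orientations are given as a rotation vector (axis times angle).
In Python, from cell import manip, inverse_kinematics, cams, order gives the robot as it stands. Calls block until the motion is done:
- manip.move_pose(position, orientation): joint-space move of the TCP to a pose.
- manip.move_linear(position, rate=0.15, rot=None): straight line of the TCP; rot=None keeps the orientation; rate is the mean speed in m/s.
- manip.set_joints(angles): joint-space move.
- manip.set_gripper(opening, force=None): finger opening in m; force is the grip in N (None keeps the last); returns when the fingers have stopped.
- manip.dwell(seconds).
- inverse_kinematics(position, orientation): joint angles nearest the present ones, or None.
- manip.state(): the state.
- cams.capture(name): name is "side" or "top" or "wrist"; returns a dict with "image" (384x512x3 uint8, blue, green, red), "z_map" (384x512 float32, m along the optical axis (not along the pixel's ray), 0 where there is no reading), "intrinsics" (3x3 intrinsics, pixels), "position" and "orientation" of the camera in the world; the wrist camera has in their place "T_tool_cam" (4x4, takes a point from camera to tool coordinates, whose origin is the TCP and whose axes are the flange's). Camera axes: x right, y down, z forward; pixel columns grow to the right and rows downward; lengths in m; the calibration is good to about 2 mm. The wrist camera is an equidistant fisheye: a pixel r from the principal point sees the ray r / f radians off the axis. A picture is of the moment at which its call begins: read the wrist's pose just before it.
A pose or a line that the arm cannot do raises manip.IKError and nothing moves.
- order.close_job(): hands the job in; it is judged then, once.
The state is a dict: "clock": time; "joint_pos": joint angles; "joint_velocities": joint speeds; "tau": joint torques, N m; "tool_pos": TCP position; "tcp_rot": TCP orientation; "contact_force": force on the tool from outside, world axes, zero at the start; "moment": the same for the moment, N m; "gripper_width": finger opening in m; "grasp_force": force on a finger pad.
Only numpy, scipy, OpenCV 4.12 (cv2) and the standard library are available. Lean on these libraries where they do the work, as an engineer would, in place of code of your own. Each camera call takes 0.05 s, during which the arm holds its last target. There are 200 camera calls.

## Working session

There is one attempt and no reset: what is moved stays moved. The work goes in short steps, each a Python script; the robot and the scene stay as the last script left them, time stands still between calls to the robot, and variables do not carry over. Pictures are saved under pics/ and viewed, at most 11 in all, crops included, and the job is handed in when it is done.

```bash
mkdir -p pics; ls; cat > h.py <<'E'
import numpy as np, cv2
from cell import manip, inverse_kinematics, cams, order
from scipy.spatial.transform import Rotation as R
def rotm(o):
    o=np.array(o,float)
    if o.shape==(3,3): return o
    return R.from_rotvec(o).as_matrix() if o.size==3 else R.from_quat(o).as_matrix()
def ray(c,u,v):
    K=c["intrinsics"]; d=np.array([(u-K[0,2])/K[0,0],(v-K[1,2])/K[1,1],1.])
    return np.array(c["position"]),rotm(c["orientation"])@d
def onplane(c,u,v,z):
    p,d=ray(c,u,v); return p+d*(z-p[2])/d[2]
def cloud(c):
    K=c["intrinsics"]; Z=c["z_map"]; v,u=np.mgrid[:Z.shape[0],:Z.shape[1]]
    P=np.stack([(u-K[0,2])/K[0,0]*Z,(v-K[1,2])/K[1,1]*Z,Z],-1)
    return P@rotm(c["orientation"]).T+np.array(c["position"])
E
python3 - <<'E'
from h import *
for n in("top","side"):
    c=cams.capture(n); cv2.imwrite(f"pics/{n}0.png",cv2.resize(c["image"],(800,600),interpolation=cv2.INTER_CUBIC)); np.savez(n,**c)
    print(n,c["position"],c["orientation"],c["intrinsics"])
print(manip.state())
E
```

```text
pics
top [ 0.30597166 -0.12244699  1.19225489] [-2.22473896  1.98996211 -0.20732461] [[409.68953306   0.         254.813295  ]
 [  0.         409.68953306 191.02406365]
 [  0.           0.           1.        ]]
side [ 0.26016905 -0.97518427  0.88707922] [-2.25806246  0.34488904 -0.17116625] [[370.6445559    0.         257.94785735]
 [  0.         370.6445559  188.24892453]
 [  0.           0.           1.        ]]
{'clock': 0.1, 'joint_pos': array([ 1.08811301e+00,  2.64679184e-01,  1.60521619e+00, -1.30827423e-06,
        1.27370808e+00, -3.68790550e-02]), 'joint_velocities': array([ 0.00147524, -0.0005682 , -0.00154668, -0.00064621,  0.00060484,
       -0.00032574]), 'tau': array([ 1.47326453e-03, -5.03617501e+01, -3.58071864e+01,  7.29900179e-02,
        2.33123743e-02, -6.95878452e-05]), 'tool_pos': array([0.29071396, 0.60841444, 0.20642312]), 'tcp_rot': array([-6.94368416e-01, -3.06336581e+00,  3.05258052e-03]), 'contact_force': array([-0.05644421, -1.05484841, -0.71457468]), 'moment': array([ 0.00410781, -0.03143558,  0.03741137]), 'grasp_force': 0.0, 'gripper_width': 0.08795002744649487}
```

View pics/top0.png

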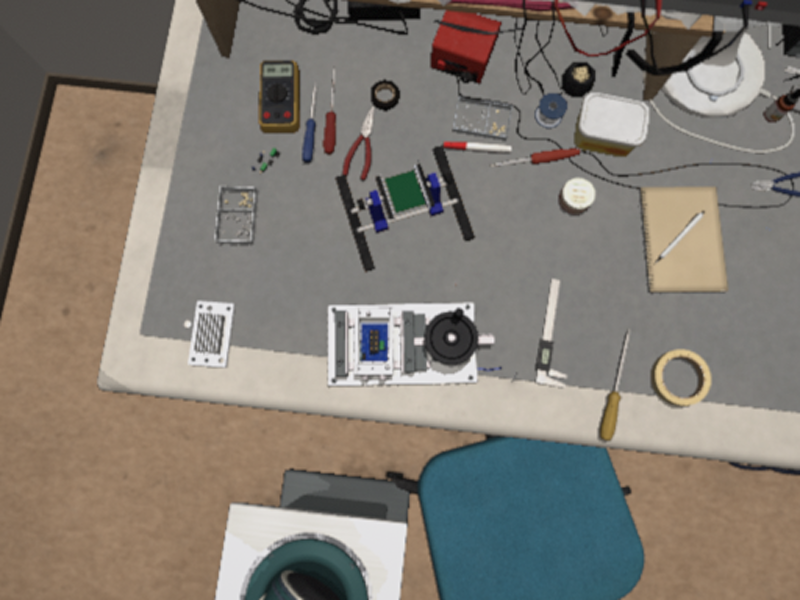

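View pics/side0.png

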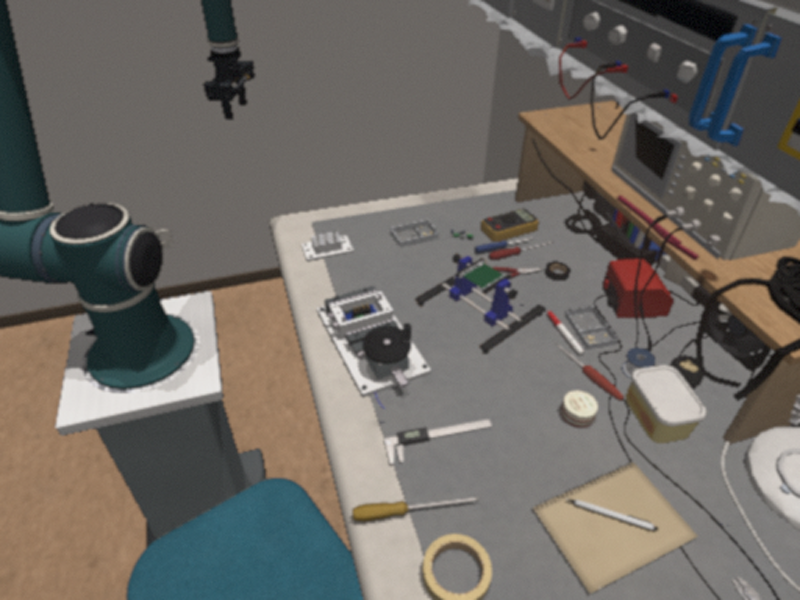

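The top view shows the cover at (211,334), the fixture at (400,343), the wheel at (450,338) with its crank near (458,315), and the sockets at the lower end of the housing (362–388,378), so fixture +x is up in the picture and +y is left. Measuring next.

```bash
python3 - <<'E'
from h import *
c=dict(np.load("top.npz")); P=cloud(c); im=c["image"]; s=1.5625
def reg(x0,y0,x1,y1):
    m=np.zeros(P.shape[:2],bool); m[int(y0/s):int(y1/s),int(x0/s):int(x1/s)]=1; return m&(c["z_map"]>0)
def rect(n,m,z):
    m=cv2.morphologyEx(m.astype(np.uint8),cv2.MORPH_OPEN,np.ones((2,2)))
    k=max(cv2.findContours(m,0,2)[0],key=cv2.contourArea)[:,0]
    q=np.array([onplane(c,u,v,z)[:2] for u,v in k],np.float32); r=cv2.minAreaRect(q); print(n,r)
b=reg(100,250,170,320); print("bench z",np.median(P[reg(250,270,320,320)][:,2]),P[reg(250,270,320,320)][:,2].std())
hsv=cv2.cvtColor(im,cv2.COLOR_BGR2HSV); wh=(hsv[...,2]>185)&(hsv[...,1]<40)
rc=reg(180,290,245,375); rect("cover",rc&wh,.008)
h=rc&(P[...,2]>.022); print("fins",h.sum()); rect("fins",h,.034)
rf=reg(320,295,500,395); rect("plate",rf&(P[...,2]>.006)&(P[...,2]<.02)|rf&(P[...,2]>.02)&(wh),.012)
w=reg(410,295,500,375); d=w&(P[...,2]>.066)&(P[...,2]<.086)
rect("wheel",w&(P[...,2]>.06),.076)
k=w&(P[...,2]>.1); print("knob",k.sum(),P[k].mean(0),P[k].min(0),P[k].max(0))
j=rf&(P[...,2]>.036)&(P[...,2]<.056)
print("j",j.sum()); 
x=im[170:270,100:330]; cv2.imwrite("pics/crop.png",cv2.resize(x,None,fx=3.4,fy=3.4,interpolation=cv2.INTER_CUBIC))
E
```

```text
bench z 0.001473568539097414 0.002338057843440528
cover ((0.4354054927825928, 0.23408429324626923), (0.1349944919347763, 0.11912524700164795), 6.395462989807129)
fins 358
fins ((0.4408967196941376, 0.23684623837471008), (0.06877408176660538, 0.04685687646269798), 1.8347247838974)
plate ((0.46133285760879517, -0.1162976324558258), (0.1498422622680664, 0.2737564742565155), 7.624834060668945)
wheel ((0.4736228883266449, -0.20236554741859436), (0.09456449002027512, 0.09420723468065262), 32.40345764160156)
knob 33 [ 0.51389611 -0.20490584  0.11355521] [ 0.50708925 -0.21171531  0.10044927] [ 0.52307115 -0.19799765  0.11962782]
j 1315
```

View pics/crop.png

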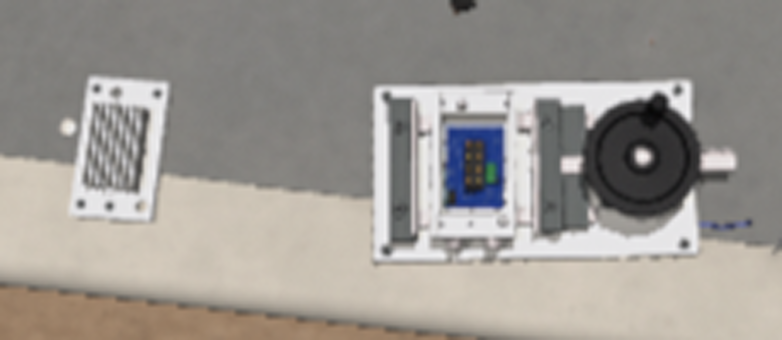

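Fixture yaw ≈7.6–8°, wheel axis ≈(0.474,−0.202), knob at (0.514,−0.205). The jaw is fully open. Moving above the fixture for a wrist check.

```bash
cat >> h.py <<'E'
def down(yaw): p=yaw/2; return np.pi*np.array([np.cos(p),np.sin(p),0])
def wrist():
    s=manip.state(); c=cams.capture("wrist"); T=np.eye(4); T[:3,:3]=rotm(s["tcp_rot"]); T[:3,3]=s["tool_pos"]
    T=T@c["T_tool_cam"]; c["Rw"]=T[:3,:3]; c["pw"]=T[:3,3]; return c
def wproj(c,X):  # world points -> fisheye pixels
    K=c["intrinsics"]; q=(np.atleast_2d(X)-c["pw"])@c["Rw"]
    r=np.hypot(q[:,0],q[:,1]); th=np.arctan2(r,q[:,2]); k=th/np.maximum(r,1e-9)
    return np.c_[K[0,2]+K[0,0]*k*q[:,0],K[1,2]+K[1,1]*k*q[:,1]]
def wplane(c,u,v,z):
    K=c["intrinsics"]; a=(u-K[0,2])/K[0,0]; b=(v-K[1,2])/K[1,1]; t=np.hypot(a,b)
    d=c["Rw"]@np.array([a/t*np.sin(t),b/t*np.sin(t),np.cos(t)]); return c["pw"]+d*(z-c["pw"][2])/d[2]
E
python3 - <<'E'
from h import *
manip.move_pose([.43,-.14,.27],down(.136)); manip.dwell(.3)
c=wrist(); np.savez("w1",**c); print(c["T_tool_cam"],c["intrinsics"],c["pw"])
im=cv2.resize(c["image"],(800,600),interpolation=cv2.INTER_CUBIC)
yaw=.134; w=np.array([.4736,-.2024]); Rm=np.array([[np.cos(yaw),-np.sin(yaw)],[np.sin(yaw),np.cos(yaw)]])
o=w+Rm@[0,.15]
def pt(X,col):
    u=wproj(c,np.array(X))[0]*1.5625; cv2.drawMarker(im,tuple(int(a) for a in u),col,0,12,1)
pt([*w,.076],(0,0,255)); pt([.5139,-.2049,.118],(0,255,0))
for x in(-.056,.056): pt([*(o+Rm@[x,.035]),.046],(255,0,255))
for x in(-.075,.075):
    for y in (0,): pt([*(o+Rm@[x,y]),.012],(255,255,0))
cv2.imwrite("pics/w1.png",im); print(manip.state()["clock"],manip.state()["joint_pos"])
E
```

```text
[[ 1.74351773e-04 -9.60470661e-01 -2.78381176e-01  7.21044232e-02]
 [ 9.99999792e-01  3.40538565e-04 -5.48620299e-04 -1.33868071e-04]
 [ 6.21733227e-04 -2.78381022e-01  9.60470520e-01 -1.77288132e-01]
 [ 0.00000000e+00  0.00000000e+00  0.00000000e+00  1.00000000e+00]] [[297.31863964   0.         253.78297692]
 [  0.         297.31863964 190.03208087]
 [  0.           0.           1.        ]] [ 0.50156689 -0.12979589  0.44719252]
3.15 [-3.69397216e-01 -2.03403138e-01  1.97069356e+00  6.77296015e-06
  1.37438305e+00  1.06491027e+00]
```

View pics/w1.png

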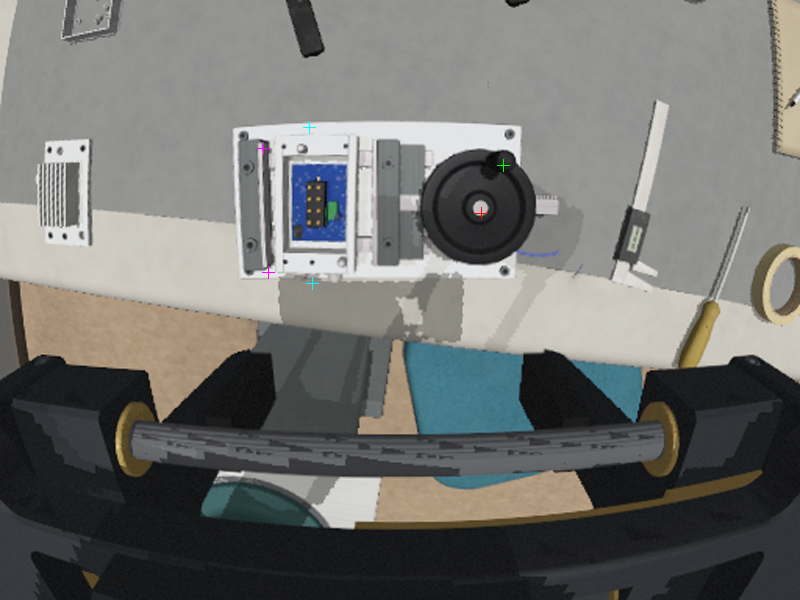

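The wrist view shows the wheel centre at (479,207) and the knob top at about (503,160). My projections from the top camera land about 6 px lower, a roughly 4 mm x disagreement between the cameras. I'll pinch the knob radially and let the force settle it.

```bash
python3 - <<'E'
from h import *
c=dict(np.load("w1.npz")); s=1.5625
w=wplane(c,478.5/s,206.5/s,.076); k=wplane(c,503/s,159/s,.118); print("wrist",w,k)
p=(k[:2]+[.5139,-.2049])/2; print(p)
yaw=np.pi/2-.06
manip.set_gripper(.05,5); manip.move_pose([*p,.15],down(yaw)); manip.move_linear([*p,.084],.12)
manip.dwell(.3); s0=manip.state(); print(s0["tool_pos"],s0["contact_force"])
manip.set_gripper(0,6); manip.dwell(.3)
for i in range(4):
    s=manip.state(); print(s["clock"],s["tool_pos"],s["contact_force"]-s0["contact_force"],s["gripper_width"],s["grasp_force"])
    d=(s["contact_force"]-s0["contact_force"])[0]
    if abs(d)<1.5: break
    p[0]+=np.sign(d)*.0015; manip.move_linear([*p,.084],.05); manip.dwell(.15)
E
```

```text
wrist [ 0.47897538 -0.19924781  0.076     ] [ 0.51831011 -0.20357684  0.118     ]
[ 0.51610506 -0.20423842]
[ 0.51669624 -0.20449309  0.08486035] [ 0.27718814  0.33646953 -1.03211002]
7.2667 [ 0.51800508 -0.20501977  0.08636003] [-0.46005907 -0.6750133   8.3790094 ] 0.0004999190702104743 4.856197897461243
```

```bash
python3 - <<'E'
from h import *
c=wrist(); np.savez("w2",**c); im=c["image"]
cv2.imwrite("pics/w2.png",im[60:384,80:450])
c=cams.capture("side"); cv2.imwrite("pics/s2.png",cv2.resize(c["image"][120:280,150:350],(800,640))[:600])
E
```

```text
(no output)
```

View pics/w2.png

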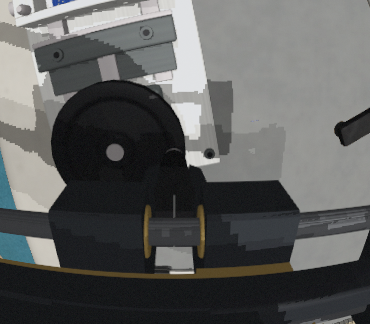

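View pics/s2.png

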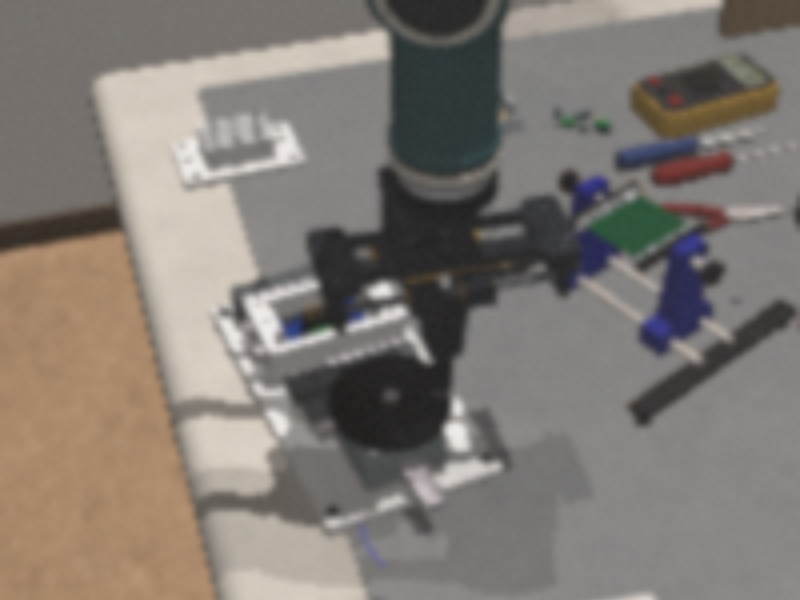

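The fingers closed fully with the handle just on their +y side (wrist crop around (175,157)). I'll open, rise and locate the handle again at close range using wrist depth.

```bash
cat >> h.py <<'E'
def wcloud(c):
    K=c["intrinsics"]; Z=c["z_map"]; v,u=np.mgrid[:Z.shape[0],:Z.shape[1]]
    a=(u-K[0,2])/K[0,0]; b=(v-K[1,2])/K[1,1]; t=np.hypot(a,b)+1e-9; k=np.tan(np.minimum(t,1.4))/t
    return np.stack([a*k*Z,b*k*Z,Z],-1)@c["Rw"].T+c["pw"]
E
python3 - <<'E'
from h import *
c=dict(np.load("w1.npz")); P=wcloud(c)
m=(c["z_map"]>0)&(np.hypot(P[...,0]-.4775,P[...,1]+.2)<.06)
for lo,hi in((.065,.085),(.085,.1),(.1,.112),(.112,.125)):
    q=P[m&(P[...,2]>lo)&(P[...,2]<hi)]; print("w1",lo,len(q),q.mean(0),q.min(0),q.max(0))
manip.set_gripper(.07,5)
s=manip.state(); manip.move_linear([.516,-.204,.17],.15); manip.move_pose([.475,-.24,.19],down(np.pi/2)); manip.dwell(.3)
c=wrist(); np.savez("w3",**c); P=wcloud(c)
m=(c["z_map"]>0)&(np.hypot(P[...,0]-.4775,P[...,1]+.2)<.065)
for lo,hi in((.065,.085),(.085,.1),(.1,.112),(.112,.125)):
    q=P[m&(P[...,2]>lo)&(P[...,2]<hi)]; print("w3",lo,len(q),q.mean(0),q.min(0),q.max(0))
cv2.imwrite("pics/w3.png",c["image"])
E
```

```text
w1 0.065 4170 [ 0.47725556 -0.1988104   0.07378749] [ 0.43097398 -0.24772145  0.06621806] [ 0.52635963 -0.15223048  0.08427202]
w1 0.085 24 [ 0.51593261 -0.20001027  0.09395926] [ 0.50988118 -0.20484807  0.08571863] [ 0.52517688 -0.19833967  0.09886704]
w1 0.1 39 [ 0.51777969 -0.20065058  0.1075948 ] [ 0.50991901 -0.20878336  0.10050912] [ 0.52569106 -0.19747553  0.11199872]
w1 0.112 139 [ 0.51768134 -0.20525139  0.11639991] [ 0.51041098 -0.21281279  0.1120798 ] [ 0.52532143 -0.19814822  0.11952626]
w3 0.065 7024 [ 0.47715972 -0.19932351  0.07386243] [ 0.43092701 -0.24807653  0.06895957] [ 0.5260559  -0.15213141  0.08414192]
w3 0.085 38 [ 0.51296957 -0.20168394  0.0943166 ] [ 0.50979856 -0.20962023  0.08582204] [ 0.5215167  -0.19739744  0.09970783]
w3 0.1 64 [ 0.51399627 -0.20215297  0.10736212] [ 0.50969887 -0.21276399  0.10015078] [ 0.5252685  -0.19740941  0.11192238]
w3 0.112 248 [ 0.51756477 -0.20557744  0.11641756] [ 0.51075137 -0.21376774  0.11207774] [ 0.52483418 -0.19819422  0.11898723]
```

View pics/w3.png

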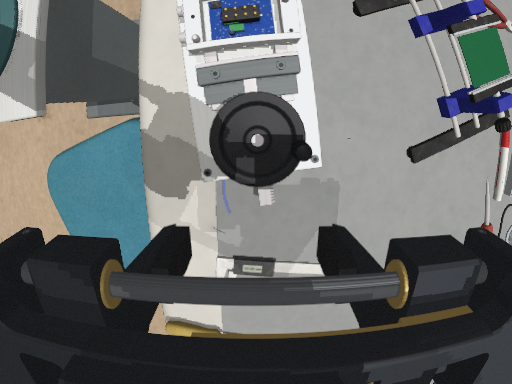

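```bash
python3 - <<'E'
from h import *
c=dict(np.load("w2.npz")); P=wcloud(c)
print(c["pw"],wplane(c,195,212,.076),wplane(c,255,212,.118))
Z=c["z_map"]
q=P[(Z>0)&(P[...,2]>.07)&(P[...,2]<.079)&(np.hypot(P[...,0]-.478,P[...,1]+.2)<.06)]; print(len(q),q.min(0),q.max(0))
for r in range(200,275,6): print(r,[tuple(np.round(P[r,x]*1e3).astype(int)) for x in(245,255,265)],Z[r,255])
print(wproj(c,[.518,-.2055,.118]),wproj(c,[.518,-.2055,.08]))
E
```

```text
[ 0.52221504 -0.13315758  0.26354582] [ 0.47864539 -0.2006255   0.076     ] [ 0.52006024 -0.18728581  0.118     ]
10438 [ 0.43139488 -0.22571196  0.07001214] [ 0.52621958 -0.15238436  0.07894675]
200 [(np.int64(513), np.int64(-195), np.int64(72)), (np.int64(520), np.int64(-194), np.int64(77)), (np.int64(528), np.int64(-215), np.int64(13))] 0.19661152
206 [(np.int64(513), np.int64(-200), np.int64(72)), (np.int64(520), np.int64(-198), np.int64(77)), (np.int64(528), np.int64(-221), np.int64(13))] 0.1977455
212 [(np.int64(513), np.int64(-202), np.int64(77)), (np.int64(520), np.int64(-198), np.int64(89)), (np.int64(526), np.int64(-204), np.int64(74))] 0.18594696
218 [(np.int64(513), np.int64(-199), np.int64(95)), (np.int64(520), np.int64(-198), np.int64(99)), (np.int64(526), np.int64(-203), np.int64(87))] 0.17573251
224 [(np.int64(514), np.int64(-199), np.int64(106)), (np.int64(519), np.int64(-198), np.int64(108)), (np.int64(525), np.int64(-202), np.int64(100))] 0.1674101
230 [(np.int64(514), np.int64(-195), np.int64(123)), (np.int64(520), np.int64(-196), np.int64(122)), (np.int64(525), n
[... 522 characters left out ...]
254 [(np.int64(515), np.int64(-196), np.int64(148)), (np.int64(519), np.int64(-201), np.int64(138)), (np.int64(524), np.int64(-196), np.int64(148))] 0.13967496
260 [(np.int64(515), np.int64(-195), np.int64(154)), (np.int64(519), np.int64(-204), np.int64(139)), (np.int64(524), np.int64(-195), np.int64(155))] 0.13955131
266 [(np.int64(515), np.int64(-195), np.int64(159)), (np.int64(519), np.int64(-196), np.int64(158)), (np.int64(523), np.int64(-196), np.int64(159))] 0.11837188
272 [(np.int64(515), np.int64(-196), np.int64(162)), (np.int64(519), np.int64(-196), np.int64(163)), (np.int64(523), np.int64(-197), np.int64(162))] 0.113559075
[[253.17063144 243.43222807]] [[253.10380467 217.88280876]]
```

```bash
python3 - <<'E'
from h import *
for n,yr in(("w1",.044),("w3",.035),("w2",0)):
    c=dict(np.load(n+".npz")); K=c["intrinsics"]; P=wcloud(c)
    q=(P-c["pw"])@c["Rw"]@c["T_tool_cam"][:3,:3].T+c["T_tool_cam"][:3,3]   # tool coords
    m=(c["z_map"]>0)&(abs(q[...,0])<.03)&(abs(q[...,1])<.1)&(q[...,2]<.05 if n!="w2" else q[...,2]<.02)
    a=q[m]; 
    for lo in np.arange(-.15,.03,.01):
        b=a[(a[:,2]>lo)&(a[:,2]<=lo+.01)]
        if len(b): print(n,round(lo,3),len(b),np.round([b[:,0].min(),b[:,0].max(),abs(b[:,1]).min(),abs(b[:,1]).max()],3))
E
```

```text
w1 -0.15 2 [0.02  0.021 0.019 0.031]
w1 -0.14 23111 [-0.01  0.03  0.    0.09]
w1 -0.13 4286 [-0.021  0.03   0.     0.079]
w1 -0.12 14292 [-0.026  0.03   0.     0.079]
w1 -0.11 2640 [-0.004  0.03   0.     0.053]
w1 -0.1 856 [-0.012  0.03   0.05   0.053]
w1 -0.09 592 [-0.011  0.012  0.05   0.061]
w1 -0.08 1192 [-0.01   0.012  0.043  0.061]
w1 -0.07 900 [-0.004  0.012  0.044  0.061]
w1 -0.06 1124 [-0.008  0.012  0.043  0.06 ]
w1 -0.05 822 [-0.009  0.012  0.043  0.058]
w1 -0.04 598 [-0.009  0.012  0.043  0.057]
w1 -0.03 2 [0.009 0.009 0.045 0.047]
w3 -0.14 23016 [-0.011  0.03   0.     0.091]
w3 -0.13 4556 [-0.017  0.03   0.     0.08 ]
w3 -0.12 15567 [-0.03  0.03  0.    0.08]
w3 -0.11 2813 [-0.004  0.03   0.     0.08 ]
w3 -0.1 876 [-0.011  0.03   0.041  0.08 ]
w3 -0.09 568 [-0.012  0.012  0.041  0.053]
w3 -0.08 1210 [-0.011  0.012  0.034  0.053]
w3 -0.07 880 [-0.004  0.012  0.035  0.052]
w3 -0.06 1079 [-0.009  0.012  0.034  0.051]
w3 -0.05 790 [-0.009  0.011  0.034  0.049]
w3 -0.04 551 [-0.009  0.012  0.034  0.049]
w3 -0.03 2 [0.008 0.009 0.036 0.039]
w2 -0.14 22921 [-0.01   0.03   0.     0.091]
w2 -0.13 4949 [-0.012  0.03   0.     0.08 ]
w2 -0.12 15174 [-0.03   0.03   0.     0.081]
w2 -0.11 2781 [-0.03  0.03  0.    0.08]
w2 -0.1 877 [-0.011  0.03   0.007  0.08 ]
w2 -0.09 99 [-0.01   0.012  0.007  0.009]
w2 -0.08 748 [-0.01   0.012  0.     0.011]
w2 -0.07 477 [0.009 0.012 0.001 0.012]
w2 -0.06 606 [-0.001  0.012  0.     0.016]
w2 -0.05 578 [-0.008  0.012  0.     0.015]
w2 -0.04 344 [0.009 0.011 0.    0.014]
w2 -0.03 46 [0.006 0.009 0.    0.005]
w2 -0.02 143 [0.003 0.008 0.    0.008]
w2 -0.01 126 [0.    0.008 0.    0.008]
w2 0.0 1417 [-0.022  0.03   0.     0.087]
w2 0.01 6619 [-0.023  0.03   0.     0.087]
```

The wrist depth shows the real fingertips sit about 31 mm short of the reported TCP. The wheel height reads correctly, and the shut fingers rested on the handle top at a reported z of 0.086 (real 0.118). From here I'll command z 31 mm lower.

```bash
cat >> h.py <<'E'
OFF=.0313  # real fingertips sit this far above reported TCP
def lin(p,rate=.15,rot=None): manip.move_linear([p[0],p[1],p[2]-OFF],rate,rot)
E
python3 - <<'E'
from h import *
yaw=np.pi/2-.15; p=np.array([.5177,-.2055])
manip.set_gripper(.06,5); manip.move_pose([*p,.14-OFF],down(yaw)); lin([*p,.086],.1); manip.dwell(.2)
s0=manip.state(); print(s0["clock"],s0["contact_force"]); np.save("f0",s0["contact_force"])
manip.set_gripper(0,8); manip.dwell(.2)
s=manip.state(); print(s["clock"],s["tool_pos"],s["contact_force"]-s0["contact_force"],s["gripper_width"],s["grasp_force"])
E
```

```text
11.6083 [-0.53141652  1.09449743  0.92590314]
12.5333 [ 0.51790027 -0.20552771  0.05469143] [ 2.78510217 -1.20552268 -2.11189466] 0.016400809016758614 7.999906990444288
```

```bash
python3 - <<'E'
from h import *
c=np.array([.478,-.1995]); r=.0402; f0=np.load("f0.npy")
manip.set_gripper(0,40)
a0=np.arctan2(-.006,.0397); th=0; zt=manip.state()["tool_pos"][2]
n=0
while th<9.4:
    fine=th>7.6
    th+=.07 if fine else .28
    a=a0-th; e=np.array([np.cos(a),np.sin(a)]); t=np.array([np.sin(a),-np.cos(a)])
    manip.move_linear([*(c+r*e),zt],.06 if fine else .1)
    s=manip.state(); f=(s["contact_force"]-f0); ft=f[:2]@t; fr=f[:2]@e; n+=1
    q=s["tool_pos"][:2]-c; lag=np.arctan2(q[1],q[0])
    if fine or n%4==0 or ft<-12: print(round(s["clock"],1),round(th,2),"ft %.1f fr %.1f fz %.1f"%(ft,fr,f[2]),round(1e3*np.hypot(*q),1),"lag %.2f"%((lag-a+np.pi)%(2*np.pi)-np.pi),s["gripper_width"])
    if ft<-14 or abs(fr)>40: break
E
```

```text
13.8 1.12 ft -1.1 fr 0.9 fz -1.2 40.0 lag -0.01 0.01556013350008524
14.8 2.24 ft -0.4 fr -3.7 fz -3.1 39.7 lag 0.00 0.01582113914938153
15.8 3.36 ft -1.4 fr -5.8 fz -6.0 39.7 lag 0.01 0.015649584396718312
16.9 4.48 ft -1.5 fr -4.9 fz -1.9 40.2 lag 0.01 0.015616943517956599
17.9 5.6 ft -1.2 fr -0.5 fz 1.0 40.4 lag 0.00 0.015790043293067067
18.9 6.72 ft -7.3 fr 0.2 fz -3.2 40.3 lag 0.04 0.01565125168761109
19.2 7.0 ft -31.9 fr -2.5 fz -8.5 40.5 lag 0.22 0.015843942260114496
```

```bash
python3 - <<'E'
from h import *
c=np.array([.478,-.1995]); r=.0402; f0=np.load("f0.npy"); a=np.arctan2(-.006,.0397)-6.87
zt=manip.state()["tool_pos"][2]
p=c+r*np.array([np.cos(a),np.sin(a)]); manip.move_linear([*p,zt],.05)
print(manip.state()["contact_force"]-f0,manip.state()["tool_pos"])
manip.set_gripper(.06,40); manip.move_linear([*p,.13-OFF],.2)
yaw=.136
manip.move_pose([.40,-.075,.20],down(yaw)); manip.dwell(.3); c=wrist(); np.savez("w4",**c); print(manip.state()["clock"],c["pw"])
cv2.imwrite("pics/w4.png",cv2.resize(c["image"][40:240,130:430],(795,530),interpolation=cv2.INTER_CUBIC))
E
```

```text
[14.7545809  16.5513737  -5.76859293] [ 0.5117069  -0.22183783  0.05478141]
22.3083 [ 0.47156331 -0.06530954  0.37699935]
```

View pics/w4.png

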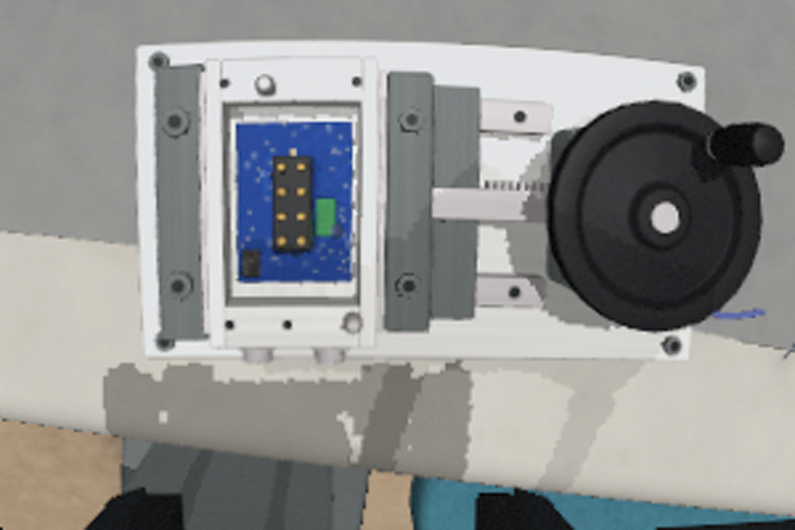

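Clamped: the housing touches both jaws. Dowels are at crop (265,85) and (352,322). Next I'll measure the dowels, then look at the cover from the same relative pose.

```bash
python3 - <<'E'
from h import *
c=dict(np.load("w4.npz")); P=wcloud(c); Z=c["z_map"]
D=[]
for u,v in((230,72.1),(262.8,161.5)):
    g=wplane(c,u,v,.067); m=(np.hypot(P[...,0]-g[0],P[...,1]-g[1])<.012)
    q=P[m&(P[...,2]>.0605)&(P[...,2]<.08)]; t=P[m&(P[...,2]<.06)&(P[...,2]>.05)]
    top=q[q[:,2]>q[:,2].max()-.003]
    print(g,len(q),q.mean(0),q.max(0),q.min(0),"top",top.mean(0),len(top),"rim",np.median(t[:,2])); D.append(q.mean(0))
d=D[0]-D[1]; print("d",np.hypot(*d[:2]),"(exp %.4f)"%np.hypot(.096,.035),"yaw",np.arctan2(d[1],d[0])-np.arctan2(.035,.096))
# socket/yaw from jaws: fixed jaw top dark rect
yaw=.136; e=np.array([np.cos(yaw),np.sin(yaw)]); n=np.array([-e[1],e[0]])
ctr=(D[0]+D[1])[:2]/2; print("ctr dowels",ctr,"origin",ctr-n*(-.0075))
# go above cover
gc=np.array([.4385,.2355]); rel=np.array([.40,-.075])-(ctr+.0075*n)
print("rel in frame",rel@e,rel@n)
cy=.06; Rm=np.array([[np.cos(cy),-np.sin(cy)],[np.sin(cy),np.cos(cy)]])
manip.set_gripper(.088)
manip.move_pose([*(gc+Rm@[rel@e,rel@n]),.20-.048],down(cy)); manip.dwell(.3)
c=wrist(); np.savez("w5",**c); print(manip.state()["clock"],c["pw"])
cv2.imwrite("pics/w5.png",cv2.resize(c["image"][20:240,130:430],(750,550),interpolation=cv2.INTER_CUBIC))
E
```

```text
[ 0.5036472  -0.03607674  0.067     ] 49 [ 0.50429355 -0.03565817  0.06736719] [ 0.50829774 -0.03147345  0.0712218 ] [ 0.50051166 -0.03908659  0.06112145] top [ 0.50466894 -0.03570841  0.06927255] 20 rim 0.05620343738608752
[ 0.41481857 -0.08246662  0.067     ] 50 [ 0.41461625 -0.08218886  0.06723971] [ 0.41766719 -0.07848375  0.07035386] [ 0.41084405 -0.08604786  0.06052008] top [ 0.41399219 -0.08223079  0.06882556] 29 rim 0.05641561655941779
d 0.10103030678278775 (exp 0.1022) yaw 0.12902080195917065
ctr dowels [ 0.4594549  -0.05892351] origin [ 0.45843804 -0.05149277]
rel in frame -0.06108557804840982 -0.015367076110631504
24.375 [0.45082971 0.22016196 0.32952091]
```

View pics/w5.png

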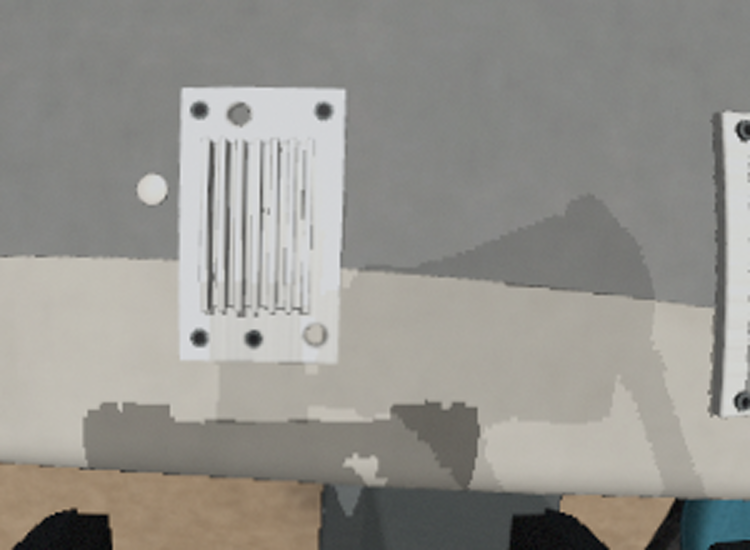

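Cover holes are at crop (239,114) and (315,334), flange corners at (181,88), (346,89), (338,362) and (180,360). Now fitting outlines and holes.

```bash
python3 - <<'E'
from h import *
def outline(c,lo,hi,z,ctr,rad):
    P=wcloud(c); m=(c["z_map"]>0)&(P[...,2]>lo)&(P[...,2]<hi)&(np.hypot(P[...,0]-ctr[0],P[...,1]-ctr[1])<rad)
    m=cv2.morphologyEx(m.astype(np.uint8),cv2.MORPH_OPEN,np.ones((3,3)))
    k=max(cv2.findContours(m,0,1)[0],key=cv2.contourArea)[:,0]
    q=np.array([wplane(c,u,v,z)[:2] for u,v in k],np.float32); return cv2.minAreaRect(q)
w4=dict(np.load("w4.npz")); w5=dict(np.load("w5.npz"))
print("rim",outline(w4,.052,.08,.056,(.4584,-.0515),.078))
print("flange",outline(w5,.0045,.05,.008,(.4385,.2355),.08))
# cover rigid fit on holes + corners
L=[((239,114),(48,10)),((315,334),(-48,-25)),((181,88),(60,35)),((346,89),(60,-35)),((338,362),(-60,-35)),((180,360),(-60,35))]
A=np.array([l[1] for l in L])/1e3; B=np.array([wplane(w5,u/2.5+130,v/2.5+20,.008)[:2] for (u,v),_ in L])
def fit(A,B):
    a,b=A.mean(0),B.mean(0); X=A-a; Y=B-b
    t=np.arctan2((X[:,0]*Y[:,1]-X[:,1]*Y[:,0]).sum(),(X*Y).sum()); Rm=np.array([[np.cos(t),-np.sin(t)],[np.sin(t),np.cos(t)]])
    o=b-Rm@a; return t,o,(B-(A@Rm.T+o))*1e3
print("cover",*fit(A,B)); print("cover holes",*fit(A[:2],B[:2]))
# lower: dowel tops(px) + rim corners (px in w4 crop: scale 2.65, off 130,40)
L=[((265,83),(48,10),.068),((352,321),(-48,-25),.068),((207,57),(60,35),.056),((377,57),(60,-35),.056),((373,347),(-60,-35),.056),((208,348),(-60,35),.056)]
A=np.array([l[1] for l in L])/1e3; B=np.array([wplane(w4,u/2.65+130,v/2.65+40,z)[:2] for (u,v),_,z in L])
print("lower",*fit(A,B)); print("dowels",*fit(A[:2],B[:2]))
E
```

```text
rim ((0.4580107629299164, -0.05150376260280609), (0.11956415325403214, 0.06977181881666183), 7.830654144287109)
flange ((0.445995956659317, 0.241951584815979), (0.1201702132821083, 0.070529043674469), 1.6268439292907715)
cover 0.035613347411360685 [0.44607713 0.24129912] [[-0.05509471 -0.11390508]
 [ 0.41941288  0.32478064]
 [-0.06624926  0.22413189]
 [-0.22217233 -0.33359554]
 [ 0.17986187 -0.12522129]
 [-0.25575845  0.02380938]]
cover holes 0.03336643399715119 [0.44627613 0.24140514] [[-0.28027045 -0.11291109]
 [ 0.28027045  0.11291109]]
lower 0.1278563144503131 [ 0.45856556 -0.0515991 ] [[-0.53989454 -0.50033125]
 [ 1.25297569  0.12883613]
 [ 0.33241626 -0.85664547]
 [-0.24378673  0.79668615]
 [-0.02197638  0.65075642]
 [-0.7797343  -0.21930198]]
dowels 0.13049908937654187 [ 0.45890245 -0.0517874 ] [[-0.83423084 -0.43442225]
 [ 0.83423084  0.43442225]]
```

Cover: origin (0.4461,0.2414), yaw 0.034. Lower half: (0.4583,−0.0516), yaw 0.133. Next: grasp the cover, carry it over and stop just above the dowels.

```bash
python3 - <<'E'
from h import *
p=[.4461,.2414]; 
manip.move_pose([*p,.07-OFF],down(.034)); lin([*p,.012],.08); manip.dwell(.2)
s=manip.state(); f=s["contact_force"]; print(s["clock"],s["tool_pos"],f)
manip.set_gripper(0,55); manip.dwell(.2); s=manip.state(); print(s["gripper_width"],s["grasp_force"],s["contact_force"]-f,s["tool_pos"])
lin([*p,.15],.15); 
q=[.4583,-.0516]
manip.move_pose([*q,.13-OFF],down(.133)); lin([*q,.098],.1); manip.dwell(.4)
s=manip.state(); print(s["clock"],s["gripper_width"],s["contact_force"],s["moment"],s["tool_pos"]); np.save("f1",np.r_[s["contact_force"],s["moment"]])
c=wrist(); np.savez("w6",**c); cv2.imwrite("pics/w6.png",cv2.resize(c["image"][60:330,90:430],(755,600)))
E
```

```text
26.05 [ 0.44668463  0.24168134 -0.01869286] [ 0.57508887  0.47703565 -0.20276979]
0.0434734906800118 54.99963104724884 [-1.28992799 -0.80134291 -0.07449976] [ 0.44607668  0.24136678 -0.01932332]
30.0583 0.043487033278000325 [ 0.62562832  0.4784005  -2.92609294] [-0.03084718  0.18781612 -0.04964508] [ 0.45863556 -0.05170799  0.06713861]
```

View pics/w6.png

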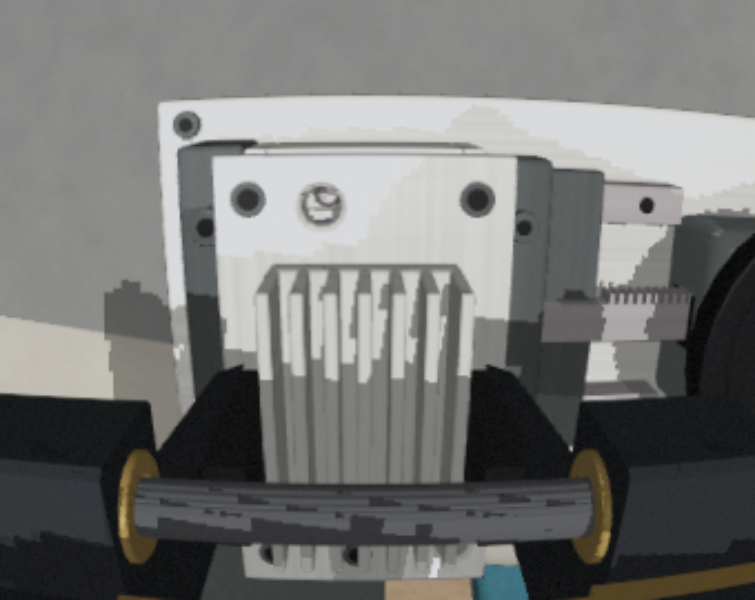

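The dowel shows through the front hole at (322,205), well centred. Descending with force monitoring.

```bash
python3 - <<'E'
from h import *
f1=np.load("f1.npy"); q=np.array([.4583,-.0516]); z=.0900-OFF
while z>.0345:
    manip.move_linear([*q,z],.04); manip.dwell(.1); s=manip.state(); d=np.r_[s["contact_force"],s["moment"]]-f1
    print(round(s["clock"],1),round(z,4),np.round(s["tool_pos"],4),np.round(d,2))
    if d[2]>9 or np.hypot(d[0],d[1])>12: break
    z-=.002
E
```

```text
30.6 0.0587 [ 0.4582 -0.0516  0.0585] [-0.82 -0.98  0.17  0.07 -0.03  0.06]
30.9 0.0567 [ 0.4583 -0.0516  0.0567] [-0.55 -0.79  1.64  0.02 -0.08  0.1 ]
31.3 0.0547 [ 0.4582 -0.0516  0.0546] [-0.71 -0.82  0.18 -0.   -0.06  0.09]
31.6 0.0527 [ 0.4583 -0.0516  0.0526] [-0.68 -0.44  0.35  0.06 -0.04  0.03]
32.0 0.0507 [ 0.4583 -0.0516  0.0507] [-0.62 -0.62  1.28 -0.01 -0.06  0.03]
32.3 0.0487 [ 0.4582 -0.0516  0.0486] [ 0.11  0.05  0.95  0.03 -0.04 -0.03]
32.7 0.0467 [ 0.4583 -0.0516  0.0466] [-1.28 -0.02  0.68  0.03 -0.02  0.1 ]
33.0 0.0447 [ 0.4583 -0.0516  0.0447] [-0.41 -0.34  0.56  0.03 -0.01  0.1 ]
33.4 0.0427 [ 0.4582 -0.0516  0.0426] [ 0.06  0.37  1.09  0.02 -0.04  0.05]
33.7 0.0407 [ 0.4582 -0.0516  0.0406] [-1.13 -1.08  0.24  0.04 -0.04 -0.02]
34.1 0.0387 [ 0.4588 -0.0517  0.0393] [-1.48  0.32  5.34  0.05  0.08  0.11]
34.4 0.0367 [ 0.4588 -0.0517  0.0371] [-0.7  -0.48  8.93  0.1   0.18  0.03]
34.8 0.0347 [ 0.4589 -0.0517  0.0366] [-6.57 -0.34 20.07  0.2   0.89  0.09]
```

```bash
python3 - <<'E'
from h import *
f1=np.load("f1.npy"); q=np.array([.4583,-.0516])
for z in(.0335,.0325):
    manip.move_linear([*q,z],.02); manip.dwell(.5); s=manip.state(); d=np.r_[s["contact_force"],s["moment"]]-f1
    print(round(s["clock"],1),z,np.round(s["tool_pos"],4),np.round(s["tcp_rot"],3),np.round(d,2),s["gripper_width"])
c=wrist(); P=wcloud(c); r=P.reshape(-1,3); yaw=.133
g=(r[:,:2]-q)@np.array([[np.cos(yaw),-np.sin(yaw)],[np.sin(yaw),np.cos(yaw)]])
for x0,x1 in((.038,.058),(-.058,-.038)):
    m=(g[:,0]>x0)&(g[:,0]<x1)&(abs(g[:,1])<.033)&(r[:,2]>.05)&(r[:,2]<.08); print("flange top z",x0,m.sum(),np.median(r[m,2]) if m.any() else 0)
t=cams.capture("side"); K=t["intrinsics"]
im=t["image"]; cv2.imwrite("pics/s6.png",cv2.resize(im[170:270,190:320],(780,600),interpolation=cv2.INTER_CUBIC))
E
```

```text
35.5 0.0335 [ 0.459  -0.0517  0.0366] [3.135 0.209 0.   ] [-10.62   1.41  30.16   0.27   1.59   0.06] 0.043721365882739616
36.3 0.0325 [ 0.459  -0.0517  0.0366] [ 3.135  0.209 -0.   ] [-13.95   1.53  37.14   0.36   2.15   0.06] 0.043623077109974776
flange top z 0.038 4891 0.06431042776464924
flange top z -0.058 962 0.06437234353113187
```

View pics/s6.png

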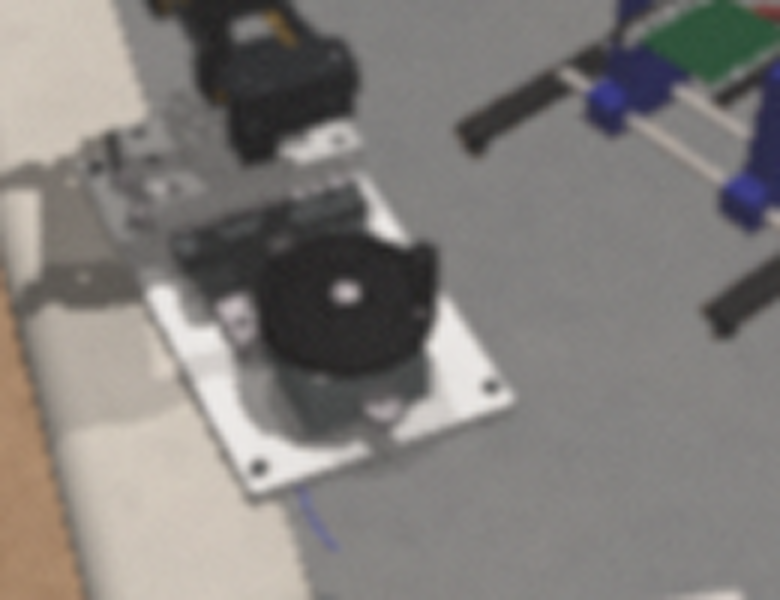

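The flange top reads 64.3–64.4 mm at both ends (64 expected), and the tool no longer sinks as the push grows. The cover is home and flush, so I'm easing the push slightly and handing in.

```bash
python3 - <<'E'
from h import *
manip.move_linear([.4583,-.0516,.0335],.02); manip.dwell(.4); print(manip.state()["contact_force"],manip.state()["clock"])
print(order.close_job())
E
```

```text
[-10.5037979    1.73250016  26.72097594] 37.0083
the job is handed in; nothing more can be done
None
```

I clamped the lower half and fitted the cover over both dowels, then pressed it flush on the rim; I handed the job in at 37.0 s with the arm still pushing down at about 30 N, but no verdict came back.

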